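# Start up the grinding bench from its control box

### The arm

A 6-joint arm with a two-finger parallel gripper is mounted at the origin on the work surface. World frame = base frame: x ahead of the robot, y to its left, z up, the work surface at z = 0. Lengths are in m, angles in rad, forces in N, time in s.
With the tool pointing down it reaches from about 0.35 to 0.85 m from the base axis. Payload 8.1 kg.
Tool frame: the origin (TCP) lies at the very end of the fingers, on their centre line; the grasp point (between the pads) lies 19 mm behind it (pinch_z is the distance from the TCP to the grasp point, in m); z points along the fingers, y is the direction in which the jaws open and shut (so a half turn about z gives the same grasp; the last joint's range is limited). The gripper opens to 93 mm and grips with 3 to 60 N. Pads are 15 mm wide; open, the fingers measure 128 mm over their backs; the gripper's body (75 mm by 188 mm) begins 65 mm behind the grasp point.
Start: joints at [1.046, 0.13, 1.488, -0, 1.523, -0.085], TCP at [0.255, 0.543, 0.197] pointing down, gripper open.
Joint ranges: [-2.96, 2.96], [-0.89, 2.26], [0.02, 2.5], [-1.34, 4.48], [0, 2.73], [-2.66, 2.66]. Speed limits (rad/s): [2.39, 2.39, 2.79, 3.14, 3.14, 3.14].

### API

Orientations are given as a rotation vector (axis times angle).
In Python, from plant import * gives the robot as it stands.
- The arm moves only by the tool move_arm, never from a script. Its argument "series" is a list of rows, each a list of 7 numbers: the shift along the tool's x, y, z each as a share of 10 cm, from -1 to 1, then the turn, a rotation vector about the tool's x, y, z each as a share of 180 degrees, from -1 to 1, then the opening, from -1 (shut) to 1 (fully open). In form: [[dx, dy, dz, rx, ry, rz, jaw], ...]. A call has 1 to 8 rows; each row is the pose to reach, as a shift and turn from the pose commanded when the call began, along the tool's axes at that moment, turning the shorter way round; what a row does not reach only later rows make up. A row lasts 1/10 s, in which the tool goes at most 50 mm and 8.59 degrees, less where a joint would pass 70% of its speed; a pose out of reach is approached as far as the arm can. A call with a number of a shift or a turn outside -1 to 1 is refused whole. A call with a gripper value outside its range is refused whole. The fingers move at their own pace and stop on an object; "squeeze" is the grip in N (left out, the last holds). Time passes only in rows, so rows that repeat a pose let the fingers close. It gives the time, the measured TCP pose, the force and the opening at its end, in the units of the state.
- read_state(): the state, without advancing time (a new reading comes with each control period).
- read_camera(name): name is "scene" or "top"; returns a dict with "frame" (384x512x3 uint8, red, green, blue), "K" (3x3 intrinsics, pixels), "rvec" (rotation vector, rad) and "tvec" (3), from world to camera coordinates, as OpenCV has them. Camera axes: x right, y down, z forward; pixel columns grow to the right and rows downward; lengths in m; the calibration is good to about 2 mm. A picture is of the moment at which its call begins. There is no depth.
- close_job(): hands the job in, once; it reports no verdict.
The state is a dict: "t": time; "q": joint angles; "dq": joint speeds; "joint_torque": joint torques, N m; "tool_pos": TCP position; "orientation": TCP orientation; "force": force on the tool from outside, world axes, zero at the start; "wrist_torque": the same for the moment, N m; "opening": finger opening in m.
Only numpy, scipy, OpenCV 4.12 (cv2) and the standard library are available. Lean on these libraries where they do the work, as an engineer would, in place of code of your own. Each camera call takes 0.05 s, during which the arm holds its last target.

### The job

Start up the grinding bench from its control box by pressing with the fingertips: first switch on the yellow mains rocker by pushing its raised far half fully down, then the blue extraction rocker in the same way, and only then press the green start button fully down for a moment and let it come back up. Leave both rockers on, do not press the red stop button, and leave the loose things on the bench where they lie.

Things in the scene. Friction and masses are not known exactly. Their poses are not given: they have to be found in the camera images.
- panel: grey control box fixed to the bench, 130 mm (x) by 340 mm (y) by 75 mm high, origin at the centre of its underside; its x axis points across the box to the far edge (away from the robot), y along its length, z up. The four controls stand in a row along y on its aluminium top, about 75 mm apart, in any order
- mains (a joint): yellow mains rocker, 56 mm long (panel x), 36 mm wide, in a black frame, hinged across its middle, its halves meeting in a shallow V. Value in rad: near 0 is off (far half, on the panel's +x side, raised 20 degrees; near half level), 0.35 is fully on (far half level, 17 mm above the panel's top, near half raised). It stays where it is left; about 3 N on the raised half moves it; hard stops at both ends
- mains_on (a point): point on the yellow rocker's far half at the middle of its width, on its surface, 18 mm from the hinge line: where to push to switch on. It moves with the rocker, about 6 mm down from off to on
- extraction (a joint): blue extraction rocker, 56 mm long (panel x), 36 mm wide, in a black frame, hinged across its middle, its halves meeting in a shallow V. Values and behaviour as for the yellow rocker: near 0 off (far half raised), 0.35 fully on (far half level), stays where it is left
- extraction_on (a point): point on the blue rocker's far half at the middle of its width, on its surface, 18 mm from the hinge line, as for the yellow rocker
- start (a joint): round green start button, 32 mm across in a steel collar 48 mm across and 12 mm high, standing 22 mm above the panel's top when up. Value in m pressed down: 0 up, 0.006 fully down; springs back when let go; starts moving at about 1.5 N, 5 N holds it fully down
- start_top (a point): centre of the green button's top face; moves down with it
- stop (a joint): red mushroom stop button, 42 mm across on a yellow round base 52 mm across, 33 mm above the panel's top; it must not be pressed. Value in m pressed down: 0 up, 0.006 fully down; sprung
- stop_top (a point): centre of the top of the red stop button
- cutters: loose side cutters with one red and one blue handle, about 150 mm long, 15 mm high, lying on the bench on the robot's side of the panel; origin on the underside near the pivot, x axis towards the jaws
- disc: loose round dark steel block, 84 mm across, 35 mm high, on the bench beyond the panel; origin at the centre of its underside
- tray: loose wooden tray of copper wire pieces, 130 by 100 mm, 25 mm high, on the bench beyond the panel; origin at the centre of its underside

How it is judged:
By the outcome, as a careful person would: the job done as asked, in the order asked, and still so for the second after the job is handed in, with the robot touching nothing.
It also fails if it takes over 45 s, if anything falls off the work surface, if the arm or the gripper's body presses on something with over 40 N, if the wrist force passes 120 N, or if a joint passes its speed limit or range.

## Working session

There is one attempt and no reset: what is moved stays moved. The work goes in short steps, Python scripts to look and compute and a tool call to move; the robot and the scene stay as the last step left them, time stands still between calls to the robot, and variables do not carry over. Pictures are saved under pics/ and viewed, and the job is handed in when it is done.

Besides the shell and the picture viewer there is one more tool, called after "Request:" as name(argument=value, ...), one argument or row to a line, values as JSON. move_arm: Moves the arm, as the interface text tells. Shift numbers are shares of 10 cm and turn numbers shares of 180 degrees, none past 1 either way. Its arguments: {"type":"object","properties":{"series":{"type":"array","items":{"type":"array","items":{"type":"number"}}},"squeeze":{"type":"number"}},"required":["series"]}

```bash
mkdir -p pics && python3 - <<'E'
from plant import *
import cv2
s=read_state();print({k:np.round(v,4).tolist() if hasattr(v,'__len__') else v for k,v in s.items()} if 'np' in globals() else s)
for n in("scene","top"):
    c=read_camera(n);cv2.imwrite(f"pics/{n}0.png",cv2.cvtColor(c["frame"],cv2.COLOR_RGB2BGR));print(c["K"],c["rvec"],c["tvec"])
E
```

```text
{'t': 0.0, 'q': array([ 1.04562091e+00,  1.31141669e-01,  1.48927326e+00, -2.18941159e-05,
        1.52297969e+00, -8.53922756e-02]), 'dq': array([ 9.58799490e-05, -6.26346644e-05,  1.47586189e-04, -3.86639306e-04,
       -6.52725970e-04,  6.28929817e-04]), 'joint_torque': array([-4.47526509e-04, -5.59806633e+01, -4.91783917e+01,  7.70458952e-02,
        3.45498975e-02, -1.87943865e-04]), 'tool_pos': array([0.25512796, 0.54239385, 0.19630242]), 'orientation': array([-6.85140669e-01, -3.06543759e+00,  2.70951395e-03]), 'force': array([-0.11627914,  0.08909652,  0.30940553]), 'wrist_torque': array([-0.00603851,  0.00747902, -0.04188533]), 'opening': 0.09304540069278418}
[[354.8838416    0.         254.81588996]
 [  0.         354.8838416  188.55938692]
 [  0.           0.           1.        ]] [ 1.34999267  2.1724569  -0.936587  ] [ 0.20932246 -0.28634195  1.15377289]
[[419.3509019    0.         253.13276138]
 [  0.         419.3509019  193.32160275]
 [  0.           0.           1.        ]] [ 2.08048854 -2.10008741  0.25645189] [0.03449751 0.58337438 0.76315724]
```

View pics/scene0.png

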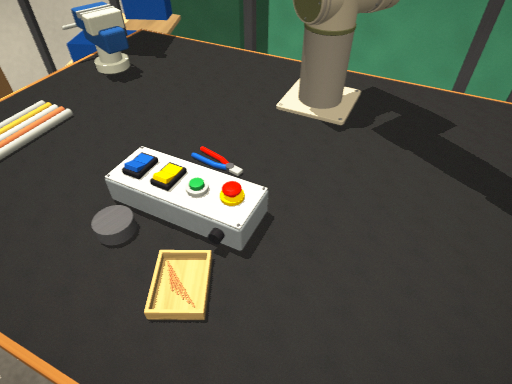

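View pics/top0.png

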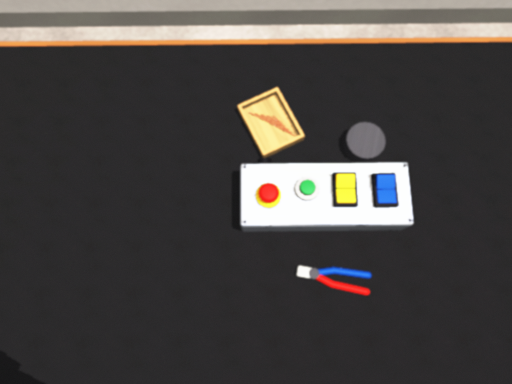

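The top view shows the panel spanning columns 240–411 and rows 163–230. From left to right, the controls are red (268,194), green (307,188), yellow (345,189) and blue (385,190). I'll enlarge it to measure.

```bash
python3 - <<'E'
import cv2
a=cv2.imread("pics/top0.png")[150:240,232:422]
cv2.imwrite("pics/topc.png",cv2.resize(a,None,fx=4,fy=4,interpolation=cv2.INTER_CUBIC))
a=cv2.imread("pics/scene0.png")[140:250,95:275]
cv2.imwrite("pics/scenec.png",cv2.resize(a,None,fx=4,fy=4,interpolation=cv2.INTER_CUBIC))
E
```

```text
(no output)
```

View pics/topc.png

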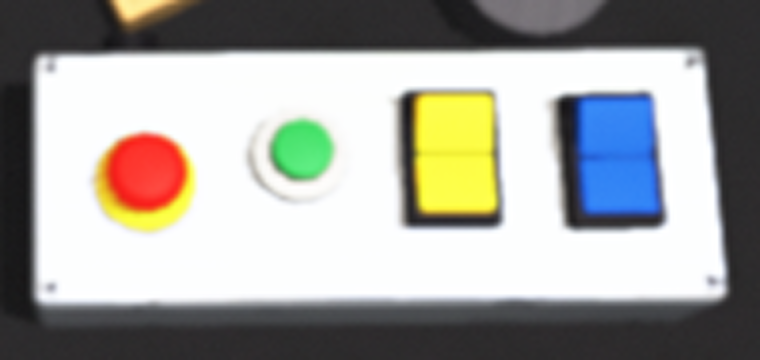

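View pics/scenec.png

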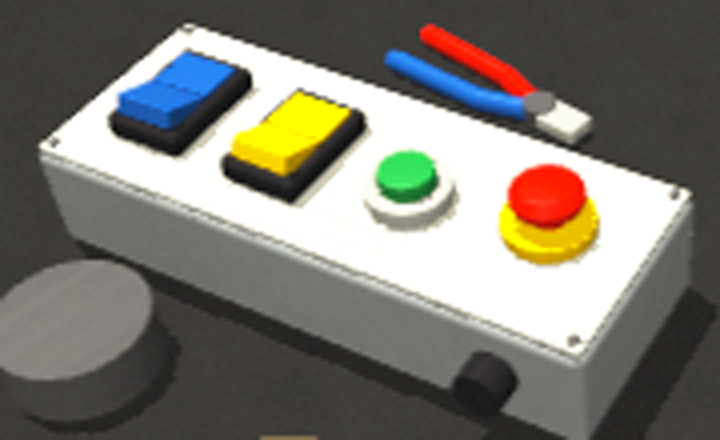

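```bash
cat > h.py <<'E'
from plant import *
import numpy as np, cv2
def ray(c,u,v):
    R=cv2.Rodrigues(np.array(c["rvec"],float))[0];t=np.array(c["tvec"]).ravel()
    return -R.T@t, R.T@np.linalg.inv(c["K"])@np.array([u,v,1.])
def onz(c,u,v,z):
    o,d=ray(c,u,v);return o+d*(z-o[2])/d[2]
def proj(c,P): return cv2.projectPoints(np.array(P,float).reshape(-1,3),np.array(c["rvec"],float),np.array(c["tvec"],float),c["K"],None)[0][:,0]
def tri(c1,p1,c2,p2):
    P=[c["K"]@np.c_[cv2.Rodrigues(np.array(c["rvec"],float))[0],np.array(c["tvec"]).ravel()] for c in(c1,c2)]
    X=cv2.triangulatePoints(P[0],P[1],np.array(p1,float),np.array(p2,float))[:,0];return X[:3]/X[3]
E
python3 - <<'E'
from h import *
T=read_camera("top");S=read_camera("scene")
t=lambda u,v:(232+(u+.5)/4-.5,150+(v+.5)/4-.5)
s=lambda u,v:(95+(u+.5)/4-.5,140+(v+.5)/4-.5)
D={"farL":((36,54),(580,355),.075),"farR":((703,50),(42,150),.075),"nearR":((726,297),(190,27),.075),"nearL":((36,300),(690,195),.075),
"green":((302,150),(406,175),.097),"red":((147,172),(547,190),.108),
"yh":((456,155),None,.092),"yfar":((456,93),None,.1016),"ynear":((458,214),None,.092),
"bh":((617,157),None,.092),"bfar":((615,96),None,.1016),"bnear":((621,213),None,.092)}
for k,(a,b,z) in D.items():
    print(k,onz(T,*t(*a),z).round(4), onz(S,*s(*b),z).round(4) if b else '', tri(T,t(*a),S,s(*b)).round(4) if b else '')
st=read_state();print(st["tool_pos"],cv2.Rodrigues(st["orientation"])[0].round(4))
E
```

```text
farL [0.6461 0.0537 0.075 ] [0.6461 0.0549 0.075 ] [0.646  0.0541 0.0746]
farR [ 0.6449 -0.2831  0.075 ] [ 0.6475 -0.2754  0.075 ] [ 0.6449 -0.283   0.071 ]
nearR [ 0.5186 -0.2819  0.075 ] [ 0.5238 -0.2755  0.075 ] [ 0.5188 -0.2829  0.0697]
nearL [0.5203 0.054  0.075 ] [0.5245 0.0552 0.075 ] [0.521  0.0539 0.0715]
green [ 0.5888 -0.0757  0.097 ] [ 0.5962 -0.0714  0.097 ] [ 0.5904 -0.0764  0.0903]
red [ 0.5757 -0.      0.108 ] [0.5842 0.0046 0.108 ] [ 0.5775 -0.      0.1005]
yh [ 0.5868 -0.1512  0.092 ]  
yfar [ 0.6154 -0.1509  0.1016]  
ynear [ 0.5574 -0.1503  0.092 ]  
bh [ 0.5851 -0.2294  0.092 ]  
bfar [ 0.6132 -0.2279  0.1016]  
bnear [ 0.5572 -0.2289  0.092 ]  
[0.25525464 0.54259114 0.19668177] [[-9.048e-01  4.258e-01 -5.000e-04]
 [ 4.258e-01  9.048e-01 -1.000e-03]
 [ 1.000e-04 -1.100e-03 -1.000e+00]]
```

Request:
move_arm(
  series=[
    [-0.4,-0.3,0,0,0,-0.045,-1],
    [-0.7,-0.55,0,0,0,-0.09,-1],
    [-1,-0.78,0,0,0,-0.14,-1],
    [-1,-0.78,0,0,0,-0.14,-1],
    [-1,-0.78,0,0,0,-0.14,-1],
  ],
  squeeze=20,
)

```text
t: 0.7
tool_pos: [0.3131, 0.4294, 0.1974]
orientation: [-0.005, -3.142, -0.001]
force: [-0.7, -0.1, -0.4]
opening: 0.0576
```

Request:
move_arm(
  series=[
    [-0.25,-0.4,0,0,0,0,-1],
    [-0.5,-0.7,0,0,0,0,-1],
    [-0.6,-1,0,0,0,0,-1],
  ],
)

```text
t: 1.0
tool_pos: [0.3736, 0.3297, 0.1973]
orientation: [0.002, 3.141, 0.0]
force: [-0.9, 0.9, 0.1]
opening: 0.0339
```

Request:
move_arm(
  series=[
    [-0.25,-0.4,0,0,0,0,-1],
    [-0.5,-0.7,0,0,0,0,-1],
    [-0.6,-1,0,0,0,0,-1],
  ],
)

```text
t: 1.3
tool_pos: [0.434, 0.2294, 0.1974]
orientation: [0.003, 3.141, 0.001]
force: [0.7, 0.3, -0.5]
opening: 0.0096
```

Request:
move_arm(
  series=[
    [-0.25,-0.4,0,0,0,0,-1],
    [-0.5,-0.7,0,0,0,0,-1],
    [-0.6,-1,0,0,0,0,-1],
  ],
)

```text
t: 1.6
tool_pos: [0.4943, 0.1293, 0.1973]
orientation: [0.003, 3.141, 0.001]
force: [0.0, -1.0, -0.2]
opening: 0.0004
```

Request:
move_arm(
  series=[
    [-0.25,-0.4,0,0,0,0,-1],
    [-0.5,-0.7,0,0,0,0,-1],
    [-0.6,-1,0,0,0,0,-1],
  ],
)

```text
t: 1.9
tool_pos: [0.5545, 0.0294, 0.1971]
orientation: [0.003, 3.141, 0.001]
force: [-0.2, -1.0, 0.3]
opening: 0.0004
```

Request:
move_arm(
  series=[
    [-0.2,-0.4,0,0,0,0,-1],
    [-0.4,-0.7,0,0,0,0,-1],
    [-0.5,-1,0,0,0,0,-1],
    [-0.5,-1,0,0,0,0,-1],
  ],
)

```text
t: 2.3
tool_pos: [0.6039, -0.0726, 0.1965]
orientation: [-0.007, -3.141, 0.001]
force: [-0.5, 0.5, 0.3]
opening: 0.0008
```

Request:
move_arm(
  series=[
    [-0.02,-0.4,0,0,0,0,-1],
    [-0.02,-0.78,0,0,0,0,-1],
    [-0.02,-0.78,0.4,0,0,0,-1],
    [-0.02,-0.78,0.75,0,0,0,-1],
    [-0.02,-0.78,0.75,0,0,0,-1],
    [-0.02,-0.78,0.75,0,0,0,-1],
  ],
)

```text
t: 2.9
tool_pos: [0.6045, -0.1467, 0.1222]
orientation: [0.001, -3.14, -0.001]
force: [1.7, 0.3, 1.4]
opening: 0.0003
```

```bash
python3 - <<'E'
from h import *
s=read_state();p=s["tool_pos"];print(p,s["force"])
o=[]
for n,(r,q) in {"top":((140,240),(300,420)),"scene":((100,240),(95,275))}.items():
    c=read_camera(n);print(n,proj(c,p))
    a=cv2.cvtColor(c["frame"],cv2.COLOR_RGB2BGR)[r[0]:r[1],q[0]:q[1]]
    cv2.imwrite(f"pics/{n}1.png",cv2.resize(a,None,fx=4,fy=4,interpolation=cv2.INTER_CUBIC))
E
```

```text
[ 0.60451198 -0.14668916  0.1221522 ] [1.68582377 0.2570588  1.38854562]
top [[346.05231162 175.2817965 ]]
scene [[161.37738723 165.77609073]]
```

View pics/top1.png

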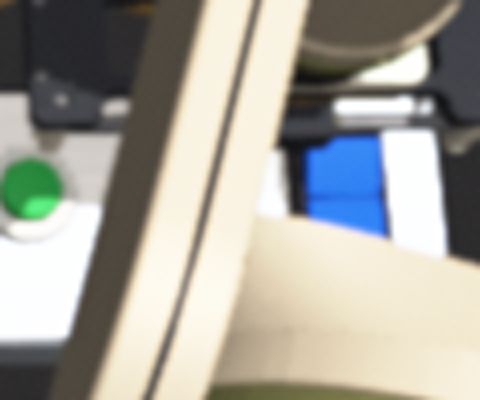

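View pics/scene1.png

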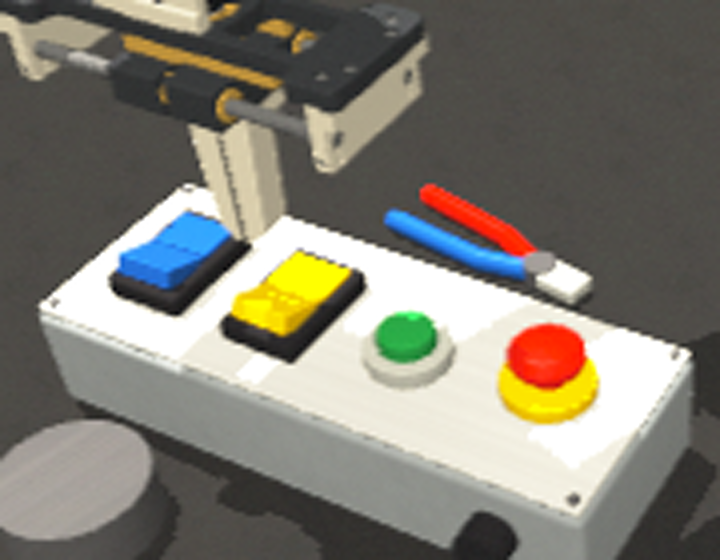

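```bash
python3 - <<'E'
from h import *
s=read_state();p=s["tool_pos"];print(p,cv2.Rodrigues(s["orientation"])[0].round(3))
c=read_camera("scene")
a=cv2.cvtColor(c["frame"],cv2.COLOR_RGB2BGR)[125:185,120:200]
k=9;a=cv2.resize(a,None,fx=k,fy=k,interpolation=cv2.INTER_CUBIC)
f=lambda P:np.round((proj(c,P)-[120,125]+.5)*k-.5).astype(int)
R=np.array([[x,y,0] for x,y in((.0075,.0175),(.0075,-.0175),(-.0075,-.0175),(-.0075,.0175))])
cv2.polylines(a,[f(p+R)],1,(255,0,255),1)
for q in R: cv2.polylines(a,[f([p+q,p+q+[0,0,.04]])],0,(0,255,0),1)
# predicted yellow rocker outline (top-derived)
h=np.array([.5868,-.1512,.092])
cv2.polylines(a,[f([h+[.028*.94,-.018,.0096],h+[.028*.94,.018,.0096],h+[0,.018,0],h+[-.028,.018,0],h+[-.028,-.018,0],h+[0,-.018,0]])],1,(0,0,255),1)
cv2.imwrite("pics/s2.png",a)
E
```

```text
[ 0.6063857  -0.14766292  0.1249707 ] [[-1.    -0.001  0.003]
 [-0.001  1.    -0.001]
 [-0.003 -0.001 -1.   ]]
```

View pics/s2.png

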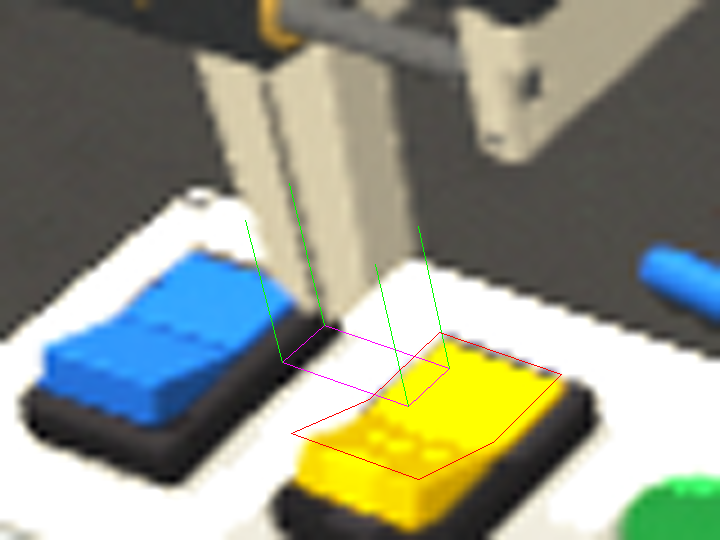

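```bash
python3 - <<'E'
from h import *
c=read_camera("scene");print(read_state()["tool_pos"])
a=cv2.cvtColor(c["frame"],cv2.COLOR_RGB2BGR)[125:185,120:200]
a=(255*(a/255.)**3).astype(np.uint8)
cv2.imwrite("pics/s3.png",cv2.resize(a,None,fx=10,fy=10,interpolation=cv2.INTER_NEAREST)[:600])
E
```

```text
[ 0.60649923 -0.14810989  0.12518747]
```

View pics/s3.png

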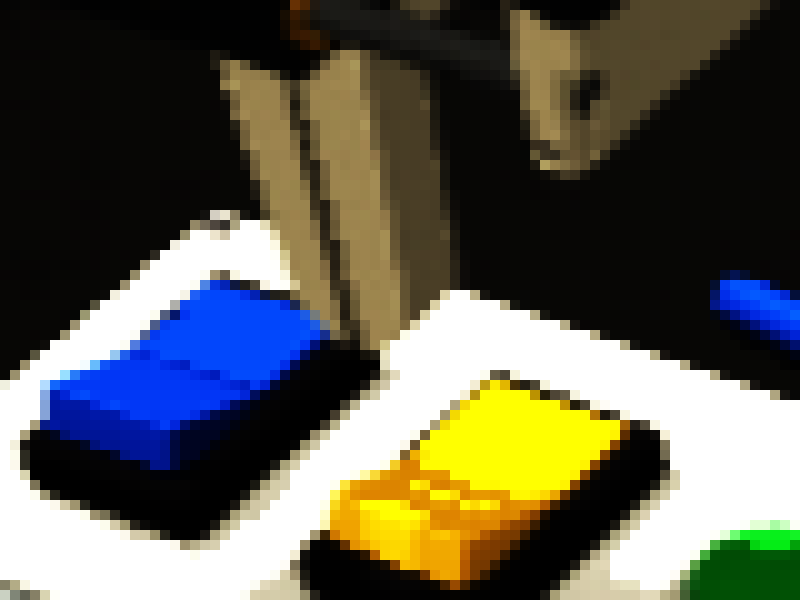

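Request:
move_arm(
  series=[
    [0,-0.02,0.08,0,0,0,-1],
    [0,-0.02,0.15,0,0,0,-1],
    [0,-0.02,0.15,0,0,0,-1],
    [0,-0.02,0.15,0,0,0,-1],
  ],
)

```text
t: 3.5
tool_pos: [0.6043, -0.1502, 0.1067]
orientation: [-0.0, -3.14, -0.001]
force: [0.0, 0.4, -0.1]
opening: 0.0006
```

```bash
cat > look.py <<'E'
from h import *
import sys
c=read_camera("scene");s=read_state();print(s["tool_pos"],s["force"],s["t"])
a=cv2.cvtColor(c["frame"],cv2.COLOR_RGB2BGR)[130:190,115:195]
a=(255*(a/255.)**1.8).astype(np.uint8)
cv2.imwrite(f"pics/{sys.argv[1]}.png",cv2.resize(a,None,fx=10,fy=10,interpolation=cv2.INTER_CUBIC))
E
python3 look.py s4
```

```text
[ 0.6045505  -0.15023008  0.10713233] [-0.22475718  0.56511061 -0.93587579] 3.55
```

View pics/s4.png

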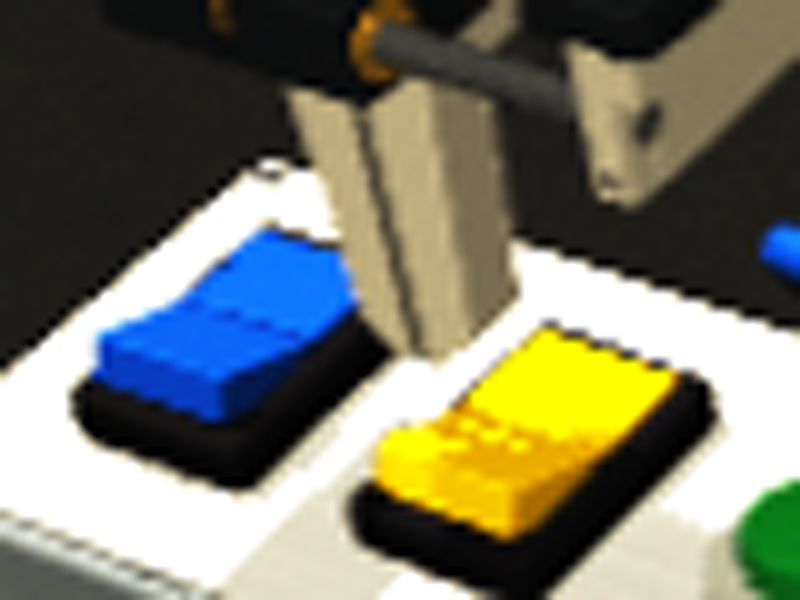

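Request:
move_arm(
  series=[
    [0,0,0.03,0,0,0,-1],
    [0,0,0.06,0,0,0,-1],
    [0,0,0.06,0,0,0,-1],
    [0,0,0.06,0,0,0,-1],
  ],
)

```text
t: 3.95
tool_pos: [0.6046, -0.1502, 0.1012]
orientation: [-0.0, -3.141, -0.0]
force: [-0.6, -0.2, 0.0]
opening: 0.0007
```

```bash
python3 look.py s5
```

```text
[ 0.60471715 -0.15021864  0.10132564] [ 0.2371382  -0.37883146 -0.18629073] 4.0
```

View pics/s5.png

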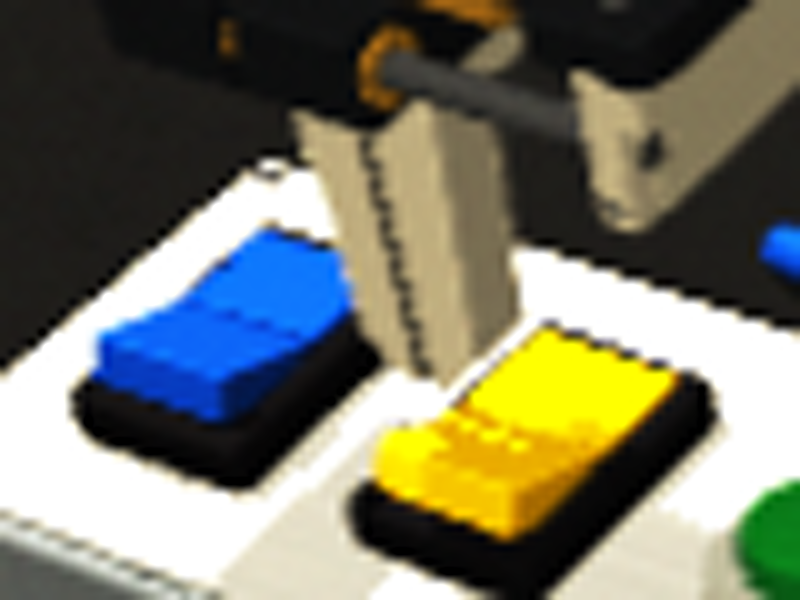

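```bash
python3 - <<'E'
from h import *
c=read_camera("scene");s=read_state();p=s["tool_pos"]
print(proj(c,[[0,0,0],p,p+[0,0,.084],p+[0,0,.02]]))
T=read_camera("top");print(ray(T,0,0)[0],ray(c,0,0)[0])
a=cv2.cvtColor(c["frame"],cv2.COLOR_RGB2BGR)[0:200,100:370]
for q,col in((p,(255,0,255)),(p+[0,0,.084],(0,255,0))):
    pass
a=cv2.resize(a,None,fx=2.9,fy=2.9,interpolation=cv2.INTER_CUBIC)
for q,col in(([0,0,0],(0,0,255)),(p,(255,0,255)),(p+[0,0,.084],(0,255,0))):
    u=(proj(c,q)[0]-[100,0])*2.9;cv2.circle(a,tuple(int(x) for x in u),3,col,-1)
cv2.imwrite("pics/base.png",a)
E
```

```text
[[319.20044837 100.4847487 ]
 [161.73397963 173.02498437]
 [153.73554035 139.97272084]
 [159.94505017 165.63252119]]
[0.38068645 0.02885011 0.88213957] [1.01929519 0.2729609  0.5861136 ]
```

View pics/base.png

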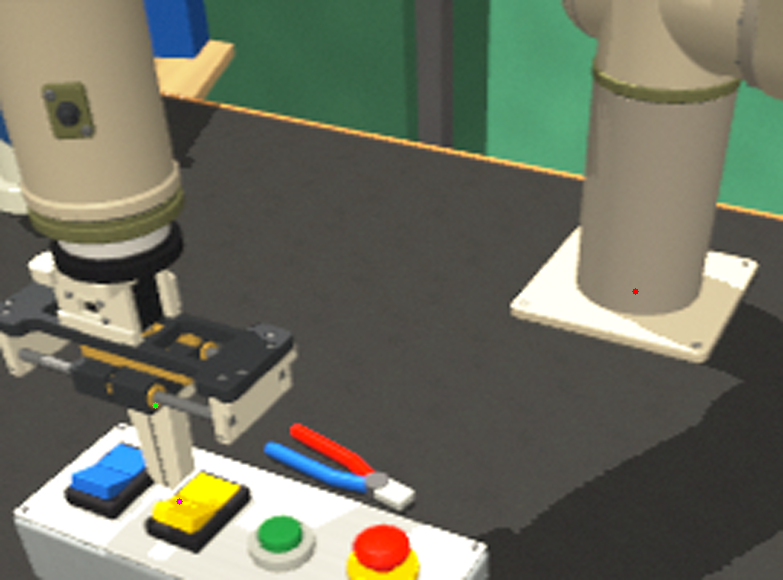

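Request:
move_arm(
  series=[
    [0,0,0.02,0,0,0,-1],
    [0,0,0.04,0,0,0,-1],
    [0,0,0.04,0,0,0,-1],
  ],
)

```text
t: 4.4
tool_pos: [0.6044, -0.1501, 0.0968]
orientation: [0.0, -3.141, -0.0]
force: [-0.1, 0.0, -0.9]
opening: 0.0006
```

```bash
python3 look.py s6
```

```text
[ 0.60449922 -0.15015161  0.0969891 ] [0.16184796 0.64811631 0.78553685] 4.45
```

View pics/s6.png

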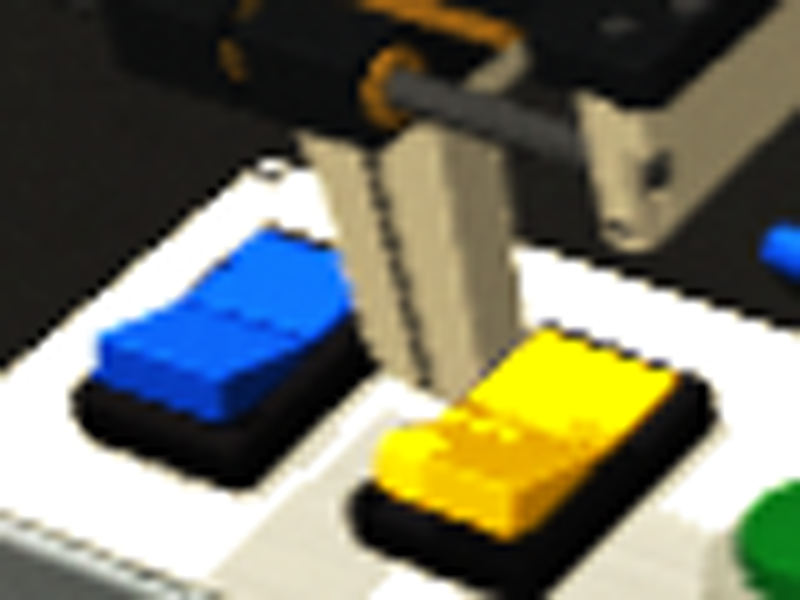

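```bash
python3 - <<'E'
from h import *
s=read_state();p=s["tool_pos"]
B=np.array([[x,y,.084] for x,y in((.0375,.094),(.0375,-.094),(-.0375,-.094),(-.0375,.094))])
F=B.copy();F[:,2]+=.04
for n,(r,q,k) in {"top":((90,230),(240,440),4),"scene":((60,200),(90,270),4)}.items():
    c=read_camera(n);a=cv2.cvtColor(c["frame"],cv2.COLOR_RGB2BGR)[r[0]:r[1],q[0]:q[1]]
    a=cv2.resize(a,None,fx=k,fy=k,interpolation=cv2.INTER_CUBIC)
    f=lambda P:np.round((proj(c,P)-[q[0],r[0]]+.5)*k-.5).astype(int)
    cv2.polylines(a,[f(p+B)],1,(255,0,255),1);cv2.polylines(a,[f(p+F)],1,(0,255,0),1)
    cv2.polylines(a,[f([p,p+[0,0,.084]])],0,(0,0,255),1)
    cv2.imwrite(f"pics/b_{n}.png",a)
E
```

```text
(no output)
```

View pics/b_top.png

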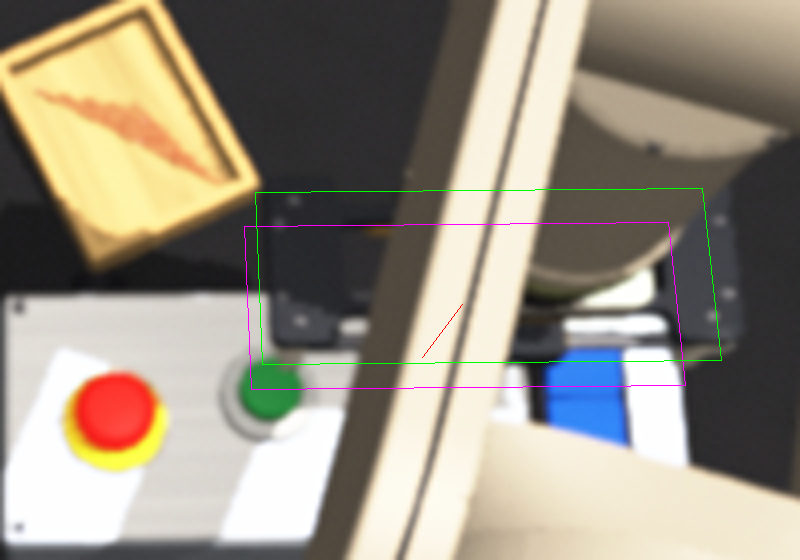

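View pics/b_scene.png

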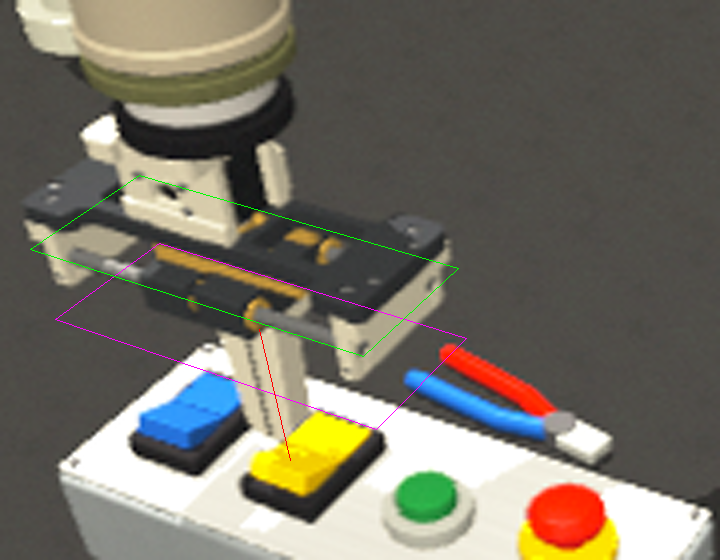

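```bash
python3 - <<'E'
from h import *
for n,(r,q,k) in {"top":((130,185),(300,430),6),"scene":((95,160),(92,208),6.8)}.items():
    c=read_camera(n);a=cv2.cvtColor(c["frame"],cv2.COLOR_RGB2BGR)[r[0]:r[1],q[0]:q[1]]
    a=(255*(a/255.)**.6).astype(np.uint8)
    cv2.imwrite(f"pics/c_{n}.png",cv2.resize(a,None,fx=k,fy=k,interpolation=cv2.INTER_CUBIC))
E
```

```text
(no output)
```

View pics/c_top.png

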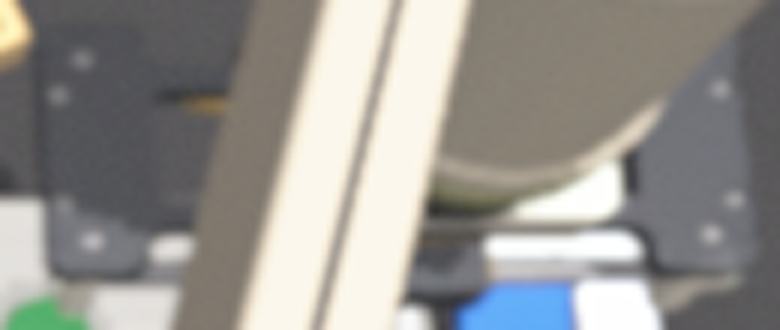

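View pics/c_scene.png

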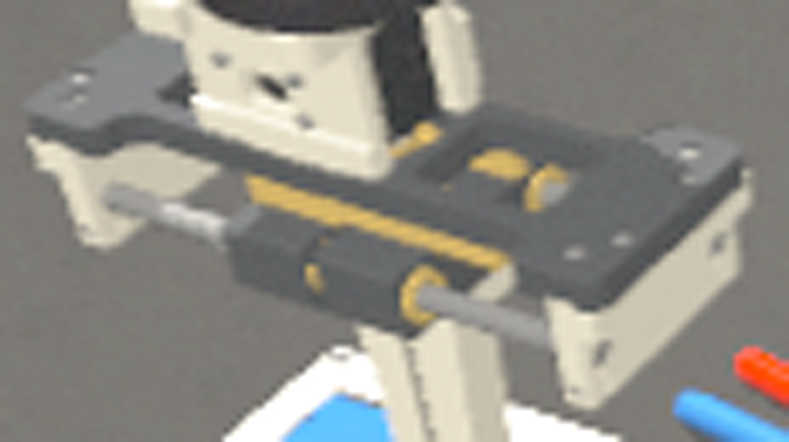

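```bash
python3 - <<'E'
from h import *
T=read_camera("top");S=read_camera("scene")
t=lambda u,v:(300+(u+.5)/6-.5,130+(v+.5)/6-.5)
s=lambda u,v:(92+(u+.5)/6.8-.5,95+(v+.5)/6.8-.5)
X={}
for k,a,b in(("A",(83,59),(574,253)),("B",(59,95),(623,239)),("C",(62,205),(690,178)),("D",(92,240),(687,152))):
    X[k]=tri(T,t(*a),S,s(*b));print(k,X[k].round(4),proj(T,X[k])-t(*a),proj(S,X[k])-s(*b))
z=np.mean([v[2] for v in X.values()]);print(z)
for z in(z,.21,.22,.23): print(z,[onz(T,*t(*q),z).round(4)[:2] for q in((83,59),(59,95),(62,205),(92,240),(720,90),(735,199),(712,235))])
E
```

```text
A [ 0.6297 -0.0695  0.2439] [[ 0.00807969 -0.00517562]] [[0.01244737 0.00251045]]
B [ 0.6193 -0.0624  0.2439] [[-0.10815503  0.06730801]] [[-0.16396367 -0.03177341]]
C [ 0.5885 -0.0623  0.2439] [[ 0.10265191 -0.06185326]] [[0.14817655 0.02691572]]
D [ 0.5786 -0.0698  0.2441] [[ 0.09117759 -0.0552012 ]] [[0.12940057 0.0237085 ]]
0.2439293595640286
0.2439293595640286 [array([ 0.6297, -0.0695]), array([ 0.6195, -0.0626]), array([ 0.5884, -0.0621]), array([ 0.5786, -0.0697]), array([ 0.6191, -0.2404]), array([ 0.5883, -0.2412]), array([ 0.5783, -0.234 ])]
0.21 [array([ 0.6429, -0.0747]), array([ 0.6321, -0.0675]), array([ 0.5994, -0.0669]), array([ 0.5891, -0.0749]), array([ 0.6318, -0.2548]), array([ 0.5993, -0.2555]), array([ 0.5889, -0.248 ])]
0.22 [array([ 0.639 , -0.0732]), array([ 0.6284, -0.066 ]), array([ 0.5962, -0.0655]), array([ 0.586 , -0.0733]), array([ 0.628 , -0.2505]), array([ 0.5961, -0.2513]), array([ 0.5858, -0.2439])]
0.23 [array([ 0.6351, -0.0717]), array([ 0.6247, -0.0646]), array([ 0.5929, -0.0641]), array([ 0.5829, -0.0718]), array([ 0.6243, -0.2463]), array([ 0.5928, -0.2471]), array([ 0.5827, -0.2398])]
```

Request:
move_arm(
  series=[
    [0,0,0.05,0,0,0,-1],
    [0,0,0.1,0,0,0,-1],
    [0,0,0.1,0,0,0,-1],
  ],
)

```text
t: 5.05
tool_pos: [0.6039, -0.1499, 0.0859]
orientation: [0.0, -3.14, -0.001]
force: [-0.2, 0.4, -1.1]
opening: 0.0003
```

```bash
python3 look.py s7
```

```text
[ 0.6041054  -0.15001595  0.08638869] [ 1.12078916 -0.53056992 -0.29775085] 5.1
```

View pics/s7.png

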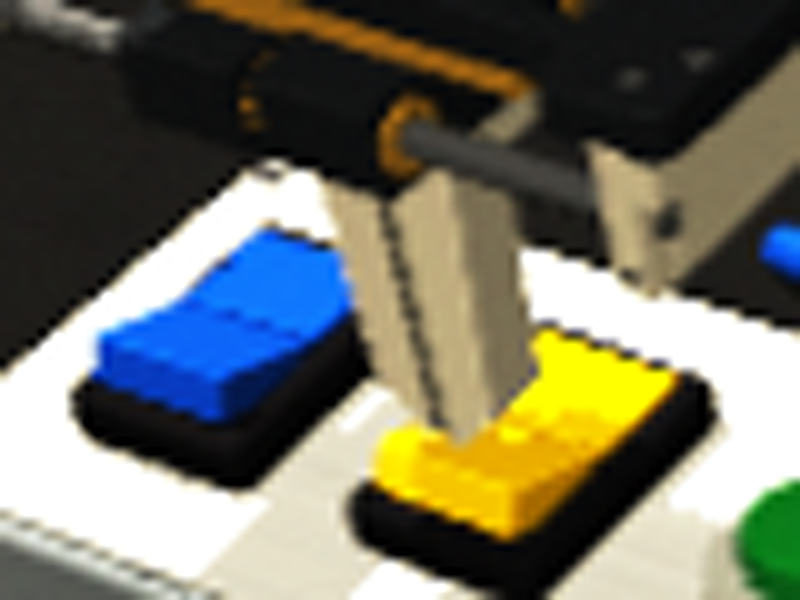

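The fingertip, at about (460,440) in the crop, is now over the far half of the yellow rocker. The reported z reads about 2 cm lower than the tip really is. I'll keep going down by feel.

Request:
move_arm(
  series=[
    [0,0,0.03,0,0,0,-1],
    [0,0,0.06,0,0,0,-1],
    [0,0,0.06,0,0,0,-1],
  ],
)

```text
t: 5.4
tool_pos: [0.6044, -0.1501, 0.0807]
orientation: [0.0, -3.141, -0.0]
force: [0.1, -0.2, -0.4]
opening: 0.0001
```

Request:
move_arm(
  series=[
    [0,0,0.02,0,0,0,-1],
    [0,0,0.03,0,0,0,-1],
    [0,0,0.03,0,0,0,-1],
  ],
)

```text
t: 5.7
tool_pos: [0.6051, -0.1503, 0.0786]
orientation: [-0.0, 3.141, -0.0]
force: [1.4, 0.9, 1.1]
opening: 0.0006
```

```bash
python3 look.py s8
```

```text
[ 0.60509608 -0.15030946  0.07870989] [ 0.73715172 -0.30887442  1.53786092] 5.75
```

View pics/s8.png

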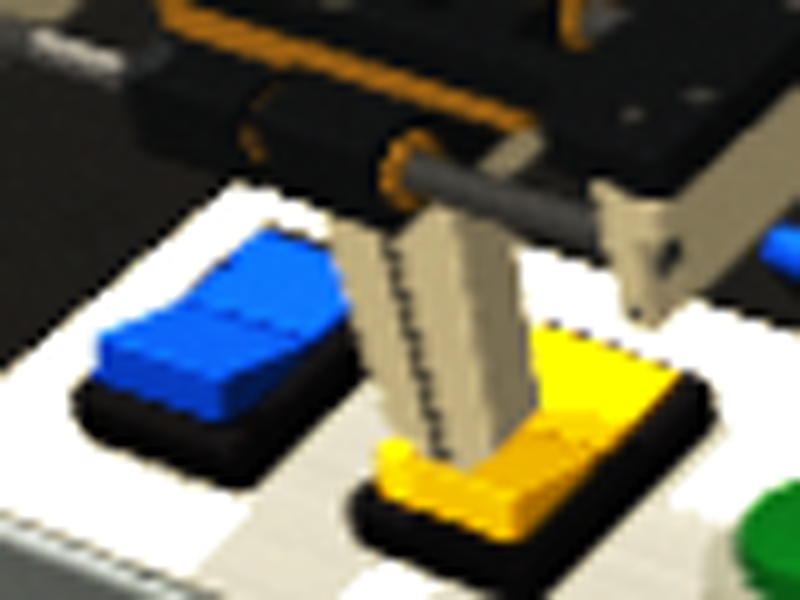

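Contact has begun, with the far half being touched and about 1.5 N of upward force. I'll press on in small steps.

Request:
move_arm(
  series=[
    [0,0,0.02,0,0,0,-1],
    [0,0,0.03,0,0,0,-1],
    [0,0,0.03,0,0,0,-1],
  ],
)

```text
t: 6.05
tool_pos: [0.6049, -0.1503, 0.0754]
orientation: [0.0, 3.141, -0.0]
force: [2.0, -0.1, 3.0]
opening: 0.0003
```

Request:
move_arm(
  series=[
    [0,0,0.02,0,0,0,-1],
    [0,0,0.03,0,0,0,-1],
    [0,0,0.03,0,0,0,-1],
  ],
)

```text
t: 6.35
tool_pos: [0.6046, -0.1502, 0.0721]
orientation: [0.0, -3.141, -0.0]
force: [2.5, 0.4, 1.9]
opening: 0.0005
```

```bash
python3 look.py s9
```

```text
[ 0.60457219 -0.1502198   0.07213634] [ 0.84333451 -0.50536905  1.6574209 ] 6.4
```

View pics/s9.png

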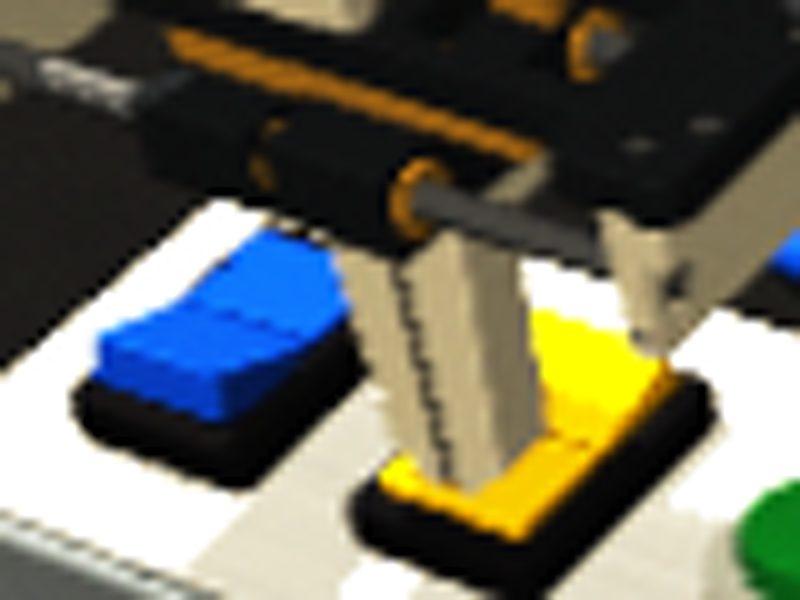

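Request:
move_arm(
  series=[
    [0,0,0.01,0,0,0,-1],
    [0,0,0.02,0,0,0,-1],
    [0,0,0.02,0,0,0,-1],
  ],
)

```text
t: 6.7
tool_pos: [0.6047, -0.1503, 0.071]
orientation: [0.0, -3.141, 0.0]
force: [-1.3, 1.2, 8.8]
opening: 0.0002
```

Request:
move_arm(
  series=[
    [0,0,0.01,0,0,0,-1],
    [0,0,0.02,0,0,0,-1],
    [0,0,0.02,0,0,0,-1],
  ],
)

```text
t: 7.0
tool_pos: [0.6048, -0.1503, 0.0708]
orientation: [-0.0, 3.141, -0.0]
force: [-8.5, 3.3, 20.5]
opening: 0.0005
```

Hard stop at reported z ≈ 0.071, with 20 N. I'll raise and check.

Request:
move_arm(
  series=[
    [0,0,-0.2,0,0,0,-1],
    [0,0,-0.4,0,0,0,-1],
    [0,-0.4,-0.4,0,0,0,-1],
    [0,-0.78,-0.4,0,0,0,-1],
    [0,-0.78,-0.4,0,0,0,-1],
    [0,-0.78,-0.4,0,0,0,-1],
  ],
)

```text
t: 7.6
tool_pos: [0.6037, -0.2286, 0.1072]
orientation: [-0.003, -3.14, -0.002]
force: [-0.1, 0.4, 0.0]
opening: 0.0008
```

```bash
python3 look.py s10
```

```text
[ 0.60391707 -0.22773155  0.1073393 ] [ 0.86936153  0.47436042 -0.68277201] 7.65
```

View pics/s10.png

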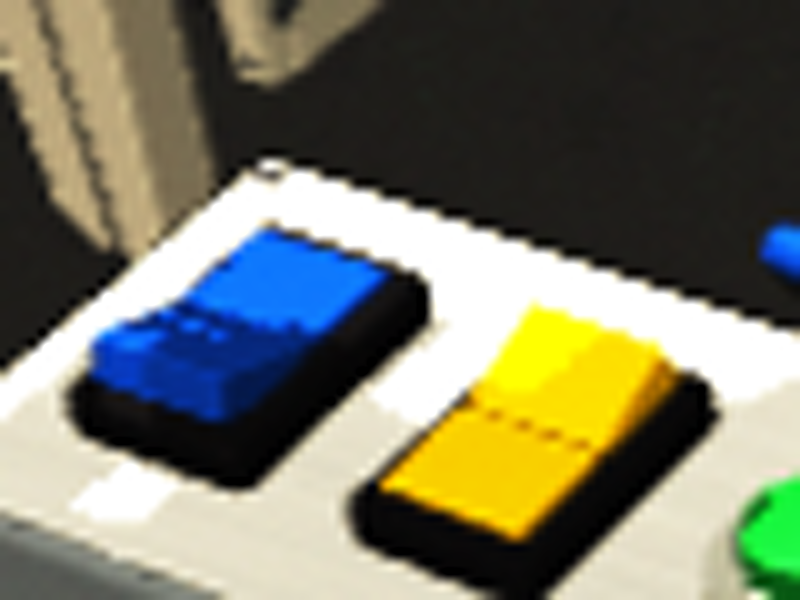

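Yellow is on: its far half is level at (450,490) and its near half is raised. Now blue, going down the same depth of 40 mm.

Request:
move_arm(
  series=[
    [0,0,0.15,0,0,0,-1],
    [0,0,0.26,0,0,0,-1],
    [0,0,0.3,0,0,0,-1],
    [0,0,0.33,0,0,0,-1],
    [0,0,0.36,0,0,0,-1],
    [0,0,0.36,0,0,0,-1],
  ],
)

```text
t: 8.25
tool_pos: [0.6046, -0.228, 0.072]
orientation: [0.0, -3.141, -0.0]
force: [-0.6, -0.8, 0.3]
opening: 0.0009
```

Request:
move_arm(
  series=[
    [0,0,0.02,0,0,0,-1],
    [0,0,0.03,0,0,0,-1],
    [0,0,0.04,0,0,0,-1],
    [0,0,0.04,0,0,0,-1],
  ],
)

```text
t: 8.65
tool_pos: [0.605, -0.2284, 0.0709]
orientation: [0.0, 3.141, -0.001]
force: [-9.2, 4.5, 16.5]
opening: 0.0005
```

Request:
move_arm(
  series=[
    [0,0,-0.25,0,0,0,-1],
    [0,0,-0.45,0,0,0,-1],
    [0.08,0.3,-0.45,0,0,0,-1],
    [0.16,0.7,-0.45,0,0,0,-1],
    [0.16,1,-0.45,0,0,0,-1],
  ],
)

```text
t: 9.15
tool_pos: [0.588, -0.1272, 0.1134]
orientation: [-0.001, -3.142, 0.0]
force: [1.1, 0.6, -0.3]
opening: 0.0006
```

Request:
move_arm(
  series=[
    [0,0.4,0,0,0,0,-1],
    [0,0.52,0,0,0,0,-1],
    [0,0.52,0,0,0,0,-1],
    [0,0.52,0,0,0,0,-1],
  ],
)

```text
t: 9.55
tool_pos: [0.5889, -0.0772, 0.1134]
orientation: [-0.0, 3.141, -0.001]
force: [-0.4, 0.2, -0.2]
opening: 0.0008
```

```bash
sed -i 's/115:195/125:205/' look.py && python3 look.py s11
```

```text
[ 0.58883579 -0.07755592  0.11337654] [ 0.16305289 -0.81635106 -0.55521627] 9.6
```

View pics/s11.png

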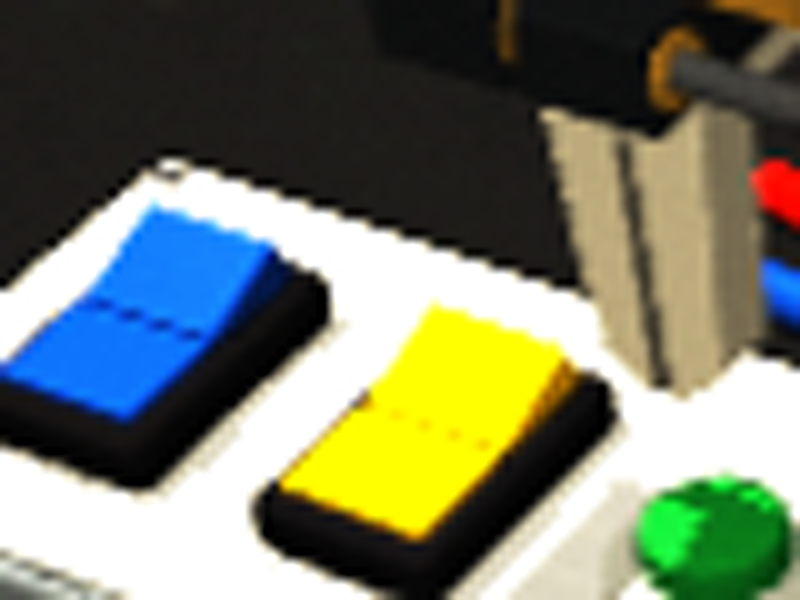

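Both rockers are on. Now the green button.

Request:
move_arm(
  series=[
    [0,0.03,0.2,0,0,0,-1],
    [0,0.03,0.34,0,0,0,-1],
    [0,0.03,0.34,0,0,0,-1],
  ],
)

```text
t: 9.9
tool_pos: [0.5868, -0.0741, 0.0765]
orientation: [-0.002, -3.137, -0.001]
force: [-0.9, -0.7, -0.1]
opening: 0.0003
```

Request:
move_arm(
  series=[
    [0,0,0.03,0,0,0,-1],
    [0,0,0.06,0,0,0,-1],
    [0,0,0.08,0,0,0,-1],
    [0,0,0.08,0,0,0,-1],
  ],
)

```text
t: 10.3
tool_pos: [0.5891, -0.0738, 0.0719]
orientation: [0.0, 3.141, -0.001]
force: [-1.3, -2.0, 3.4]
opening: 0.0003
```

```bash
sed -i 's/125:205/140:220/' look.py && python3 look.py s12
```

```text
[ 0.58914536 -0.07374416  0.07206842] [-1.5118247  -1.28981895  3.40484513] 10.35
```

View pics/s12.png

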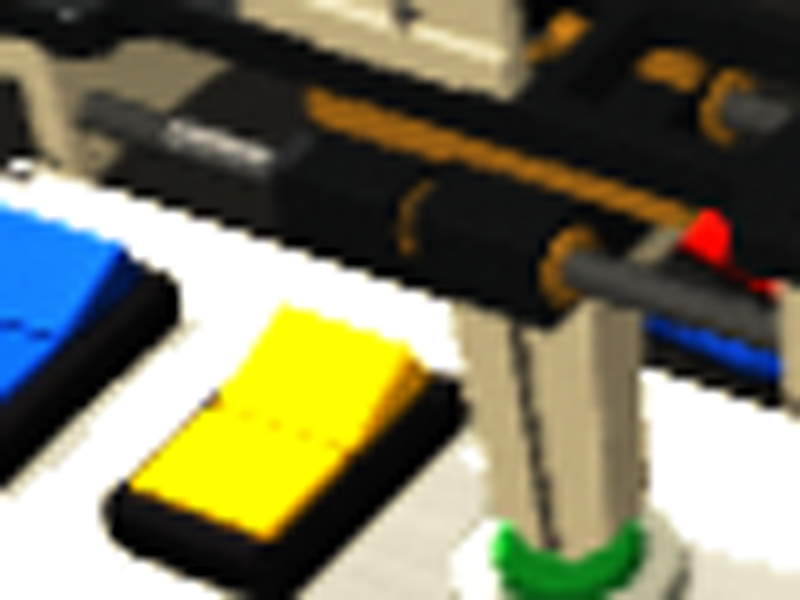

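Partly pressed, with the fingertip centred on the green button. I'll press the remaining few mm, hold briefly and release.

Request:
move_arm(
  series=[
    [0,0,0.01,0,0,0,-1],
    [0,0,0.02,0,0,0,-1],
    [0,0,0.03,0,0,0,-1],
    [0,0,0.03,0,0,0,-1],
  ],
)

```text
t: 10.75
tool_pos: [0.5893, -0.0736, 0.0699]
orientation: [-0.0, 3.14, -0.001]
force: [-4.8, -4.1, 13.0]
opening: 0.0001
```

Request:
move_arm(
  series=[
    [0,0,0.01,0,0,0,-1],
    [0,0,0.01,0,0,0,-1],
    [0,0,0.01,0,0,0,-1],
  ],
)

```text
t: 11.05
tool_pos: [0.5894, -0.0736, 0.0698]
orientation: [-0.0, 3.14, -0.001]
force: [-8.3, -2.7, 18.3]
opening: 0.001
```

Request:
move_arm(
  series=[
    [0,0,-0.3,0,0,0,-1],
    [0,0,-0.6,0,0,0,-1],
    [0,0,-1,0,0,0,-1],
    [0,0,-1,0,0,0,-1],
    [0,0,-1,0,0,0,-1],
  ],
)

```text
t: 11.55
tool_pos: [0.5896, -0.0729, 0.1683]
orientation: [-0.001, 3.139, 0.0]
force: [0.0, 1.2, -0.3]
opening: 0.0003
```

```bash
python3 - <<'E'
from h import *
c=read_camera("scene");print(read_state()["force"])
a=cv2.cvtColor(c["frame"],cv2.COLOR_RGB2BGR)[110:330,80:280]
cv2.imwrite("pics/end.png",cv2.resize(a,None,fx=2.7,fy=2.7,interpolation=cv2.INTER_CUBIC))
E
```

```text
[ 0.35353252 -0.19528179 -0.85361647]
```

View pics/end.png

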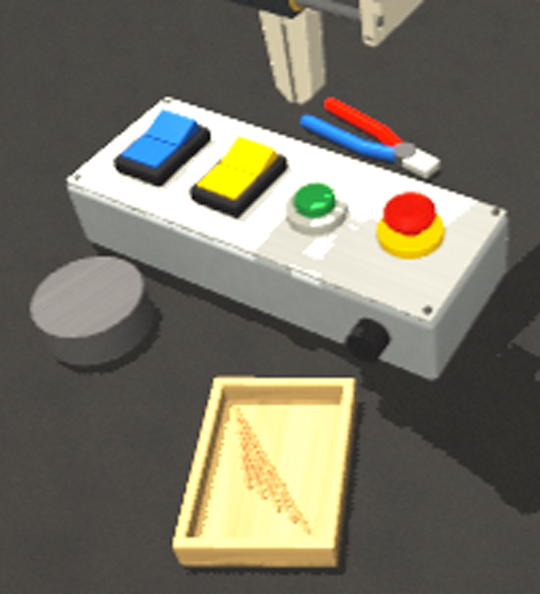

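Both rockers are on, the green button is back up, red is untouched, and the loose items haven't moved. The arm is clear, so I'm handing the job in.

```bash
python3 -c "
from plant import *
print(close_job())"
```

```text
the job is handed in; nothing more can be done
None
```

The job is done and handed in at about 11.6 s of the 45 s allowed. With the gripper shut, I pressed the yellow mains rocker to its stop (20 N), then the blue extraction rocker to its stop (16 N). Last, I held the green start button fully down (13–18 N) for a moment and released it.

- **Final check:** the last picture and force reading show both rockers on and the green button back up. The red button is up and was never touched. The cutters, disc and tray lie where they were, and the arm is clear with nothing pressing on it.
- **What disagreed:** the reported tool height was about 21 mm lower than where the fingertips really were. The cameras and the heights at which I made contact agreed on this, and the sideways position was right to about 1–2 mm. I found the contact heights by force instead of relying on the reported height.

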